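# Take the guard off its keyhole studs and hang it on the spinner rig's hinge pins

### The arm

A 7-joint arm with a two-finger parallel gripper is mounted at the origin on the work surface. World frame = base frame: x ahead of the robot, y to its left, z up, the work surface at z = 0. Lengths are in mm, angles in rad, forces in N, time in s.
With the tool pointing down it reaches from about 350 to 900 mm from the base axis. Payload 8.1 kg.
Tool frame: the origin (TCP) lies at the very end of the fingers, on their centre line; the grasp point (between the pads) lies 19 mm behind it; z points along the fingers, y is the line along which they close (so a half turn about z gives the same grasp; the last joint's range is limited). The gripper opens to 85 mm and grips with 20 to 120 N. Pads are 22 mm wide; open, the fingers measure 114 mm over their backs; the gripper's body (76 mm by 85 mm) begins 54 mm behind the grasp point. The pads swing forward as they close: fully open they stand 13 mm farther back than shut.
Start: joints at [1.239, 0.434, 0.025, 1.573, -0.012, 1.134, -0.075], TCP at [141.73, -608.731, 231.323] pointing down, gripper open.
Joint ranges: [-2.62, 2.62], [-0.44, 2.09], [-1.27, 1.32], [0.08, 2.57], [-1.32, 4.46], [0.12, 2], [-2.74, 2.74]. Speed limits (rad/s): [2.22, 2.22, 3.01, 3.01, 3.14, 3.14, 3.14].

### API

Orientations are given as a unit quaternion [w, x, y, z].
In Python, from cell import monitor, cams, ticket gives the robot as it stands.
- The arm moves only by the tool move_arm, never from a script. Its argument "increments" is a list that holds one entry, the list of rows, each a list of 6 numbers: the shift along the world's x, y, z in mm, then the turn, a rotation vector about the world's x, y, z in rad. In form: [[[dx, dy, dz, rx, ry, rz], ...]]. A call has 1 to 12 rows; each row shifts and turns the commanded pose from where the row before left it; what a row does not reach is not made up. A row lasts 1/10 s, in which the tool goes at most 50 mm and 8.59 degrees, less where a joint would pass 70% of its speed; a pose out of reach is approached as far as the arm can. A call with a gripper value outside its range is refused whole. "grip" is the finger opening in mm, from 0 to 85.4, set as the call begins (left out, the last holds). The fingers move at their own pace and stop on an object; "grip_force" is the grip in N (left out, the last holds). Time passes only in rows, so rows that do not move let the fingers close. It gives the time, the measured TCP pose, the force, the opening and the grip force at its end, in the units of the state.
- monitor.read_state(): the state, without advancing time (a new reading comes with each control period).
- cams.get_image(name): name is "scene" or "top"; returns (picture, depth): 400x640x3 uint8, red, green, blue; 400x640 float32, mm along the optical axis (not along the pixel's ray), 0 where there is no reading.
- cams.get_calibration(name): a dict with "K" (3x3 intrinsics, pixels), "T" (4x4, takes a point from camera to world coordinates). Camera axes: x right, y down, z forward; pixel columns grow to the right and rows downward; lengths in mm; the calibration is good to about 2 mm. A picture is of the moment at which its call begins. get_calibration takes no time and is no camera call.
- ticket.finish_job(): hands the job in; it is judged then, once.
The state is a dict: "t": time; "q": joint angles; "joint_velocities": joint speeds; "joint_torque": joint torques, N m; "ee_pos": TCP position; "orientation": TCP orientation; "wrist_force": force on the tool from outside, world axes, zero at the start; "torque": the same for the moment, N m; "grip_width": opening from 0.0 (shut) to 1.0 (fully open); "finger_force": force on a finger pad.
Only numpy, scipy, OpenCV 4.12 (cv2) and the standard library are available. Lean on these libraries where they do the work, as an engineer would, in place of code of your own. Each camera call takes 0.05 s, during which the arm holds its last target. There are 200 camera calls.

### The job

The amber swing guard of the spinning-display rig is stored on the white stand, hanging by its two keyhole slots. Slide it up to the wide ends of the slots, draw it off the studs without forcing it, and hang it on the rig's hinge: lower both knuckles gently over the two upright pins until it is fully down, leaf pointing away from the post, then let go. Leave the flux bottle, the solder spool and the screwdriver where they are.

Things in the scene. Friction and masses are not known exactly. Their poses are not given: they have to be found in the camera images.
- stand: fixed stand, left or right on the bench: white upright board 92 wide (y), 12 thick, top at height 178, on a dark foot 150 wide, 10 thick, from 75 behind to 25 in front of the board's face. Origin on the table under the middle of the face; +x points out of the face, the side the guard hangs on, roughly away from the robot; z up; turned up to 0.3 rad. All sizes in mm
- stud_right (a point): stud at the stand's -y side, 34 from the middle, height 165; the point is on its axis, 5.5 from the board's face. Each stud: shank 6 in diameter standing 11 out of the face along the stand's +x, then a round head 15 in diameter, 4 thick
- stud_left (a point): the same point of the other, equal stud at the stand's +y side
- guard: loose amber leaf, about 0.2 to 0.3 kg, 118 wide (y), 150 high (z), 6 thick (x), a black grip block on its top edge and two dark knuckles on its -y edge. Origin in the middle of the plate's lower edge; x normal to the plate, z up. At the start it hangs on both studs, axes along the stand's, origin 5.5 in front of the face at height 41
- guard_grip (a point): centre of the grip block, 170 above the guard's origin: the place to hold it. The block is 26 along the guard's y, 20 along its x, and 36 high (150 to 186 above the origin), all of it above the stand's board while hanging; it can be pinched from above across either pair of faces
- keyhole_right (a point): centre of the wide lower part (22 across) of the -y keyhole slot, 104 above the guard's origin at y = -34. The narrow upper part is 9.5 wide and ends 127 above the origin. At the start this point is 20 below stud_right; raise the guard 20 (+-3) to bring it level, then draw straight along the stand's +x by 20 or more to clear the head
- keyhole_left (a point): the same for the other slot, at y = +34
- knuckle_low (a point): centre of the underside of the guard's lower knuckle: an upright tube, bore 12, outer diameter 20, length 20, open at both ends, at y = -72 and 8 above the guard's origin
- knuckle_up (a point): centre of the underside of the upper knuckle, equal and on the same upright axis, 110 above the guard's origin
- rig: fixed rig on the other side of the bench; origin on the table under the hinge axis, z up, turned up to 0.3 rad. Post 20 square, 160 high at y = -37, with two bracket arms (18 wide in x, 8 thick) ending 6 past the axis. Base plate 8 thick, x -210 to 25, y -55 to 145. Rotor: centre (-125, 45), radius 75, 134 high. Three 38 high spacers. Hung guard points along +y, within about 1 rad
- pin_low (a point): foot of the lower hinge pin, on the axis at the top of the lower bracket, height 45. Pins point straight up, 8 in diameter, 18 high with the last 5 tapered. When fully down the knuckle_low point rests at this point (play 2 sideways)
- pin_up (a point): foot of the equal upper pin on the same axis, at the top of the upper bracket, height 145. Guard fully down: knuckle_up is 2 above it. The lower knuckle must come in sideways under the upper bracket (underside at 137): with the guard 20 to 65 above its final height bring it in along the rig's -y or -x, then lower
- flux_bottle: bystander: bottle 36 in diameter, 85 high; origin under its centre
- solder_spool: bystander: metal solder spool standing on its flange, 52 in diameter, 40 high; origin under its centre
- screwdriver: bystander: screwdriver 160 long with a red handle, lying on the bench; origin under its middle
Mind the look-alikes: they are no part of the job. Of the things like the guard, leave any that is purple; of the rest the smaller one is meant. Several things have the shape of the stand; the one meant has the colours described above.

How it is judged (in metres and radians):
On the way, in this order (a step that is already met when the one before it is completed fails the run):
1. the guard is slid up on its studs (z of guard in the frame of stand above 0.053 m and x of guard in the frame of stand below 0.02 m), for 0.02 s.
2. the guard is drawn clear of the studs (x of guard in the frame of stand above 0.021 m), for 0.02 s.
At the end, for the whole second after the job is handed in: The guard hangs upright (within 0.1 rad) on the rig with both knuckles over their pins (within 5 mm of the axis) and fully down (lower knuckle within 4 mm of its bracket, upper within 6 mm), on the side away from the post, released and at rest (horizontal distance between knuckle_low and pin_low below 0.005 m and horizontal distance between knuckle_up and pin_up below 0.005 m and z of knuckle_low in the frame of pin_low between -0.004 and 0.004 m and z of knuckle_up in the frame of pin_up below 0.006 m and angle between guard's own z axis and vertical below 0.1 rad and y of guard in the frame of rig above 0 m and linear speed of guard below 0.02 m/s and angular speed of guard below 0.2 rad/s); the robot touches nothing.
It fails at once if the guard is forced against the stand or its studs (over 50 N) (contact force between guard and stand above 50 N).
It fails at once if the guard is slammed or forced against the rig (over 60 N) (contact force between guard and rig above 60 N).
It fails at once if the flux bottle is moved by more than 20 mm (distance of flux_bottle from where it was at the start of the episode above 0.02 m).
It fails at once if the solder spool is moved by more than 20 mm (distance of solder_spool from where it was at the start of the episode above 0.02 m).
It fails at once if the screwdriver is moved by more than 20 mm (distance of screwdriver from where it was at the start of the episode above 0.02 m).
It also fails if it takes over 51 s, if anything falls off the work surface, if the arm or the gripper's body presses on something with over 40 N, if the wrist force passes 120 N, or if a joint passes its speed limit or range.

## Working session

There is one attempt and no reset: what is moved stays moved. The work goes in short steps, Python scripts to look and compute and a tool call to move; the robot and the scene stay as the last step left them, time stands still between calls to the robot, and variables do not carry over. Pictures are saved under pics/ and viewed, at most 10 in all, crops included, and the job is handed in when it is done.

Besides the shell and the picture viewer there is one more tool, called after ">>>" by a JSON object that holds its "name" and its "arguments", one argument or row to a line. move_arm: Moves the arm, as the interface text tells. Its arguments: {"type":"object","properties":{"increments":{"type":"array","items":{"type":"array","items":{"type":"array","items":{"type":"number"}}}},"grip":{"type":"number"},"grip_force":{"type":"number"}},"required":["increments"]}

```bash
mkdir -p pics; ls
python3 - <<'E'
from cell import monitor,cams
import cv2,numpy as np
s=monitor.read_state();print(s)
for n in("scene","top"):
    p,d=cams.get_image(n);cv2.imwrite(f"pics/{n}0.png",p[:,:,::-1]);np.savez(f"{n}0.npz",p=p,d=d)
    c=cams.get_calibration(n);print(n,c["K"].tolist(),np.round(c["T"],4).tolist())
E
```

```text
pics
{'t': 0.0, 'q': array([ 1.23939127,  0.43521028,  0.02497685,  1.57408646, -0.01158626,
        1.13396195, -0.07510086]), 'joint_velocities': array([ 5.33419097e-05, -5.85099461e-04, -1.02808170e-03, -9.33533782e-04,
       -1.44788586e-03,  1.49658097e-03, -1.37035572e-03]), 'joint_torque': array([-1.59748461e-04, -6.70458412e+01,  1.02554049e+00, -3.16212630e+01,
        1.57607597e-02,  1.24847138e-02, -7.28141003e-05]), 'ee_pos': array([ 141.58804071, -608.25237892,  230.53800052]), 'orientation': array([-7.43158347e-04,  9.93466772e-01,  1.14119210e-01, -1.62175153e-04]), 'wrist_force': array([-0.54941907, -0.14705632, -0.74364604]), 'torque': array([-0.01915527, -0.01139774,  0.02601022]), 'finger_force': 0.0, 'grip_width': 1.0010304114973132}
scene [[434.6731688278528, 0.0, 316.229338615499], [0.0, 434.6731688278528, 194.88969974420002], [0.0, 0.0, 1.0]] [[-0.6124, 0.5433, -0.5743, 1117.0338], [0.7906, 0.4174, -0.4481, 534.4527], [-0.0038, -0.7284, -0.6851, 844.7697], [0.0, 0.0, 0.0, 1.0]]
top [[373.16915486582434, 0.0, 319.7937604126433], [0.0, 373.16915486582434, 196.526578534623], [0.0, 0.0, 1.0]] [[0.0025, -0.9878, 0.1557, 372.5176], [-0.9999, -0.0048, -0.0143, 65.9214], [0.0148, -0.1556, -0.9877, 1318.26], [0.0, 0.0, 0.0, 1.0]]
```

View pics/scene0.png

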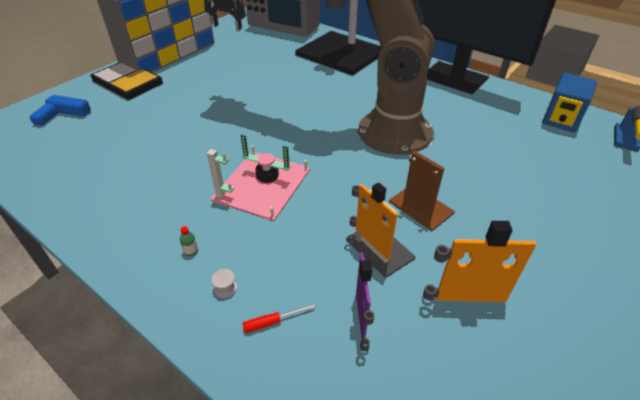

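View pics/top0.png

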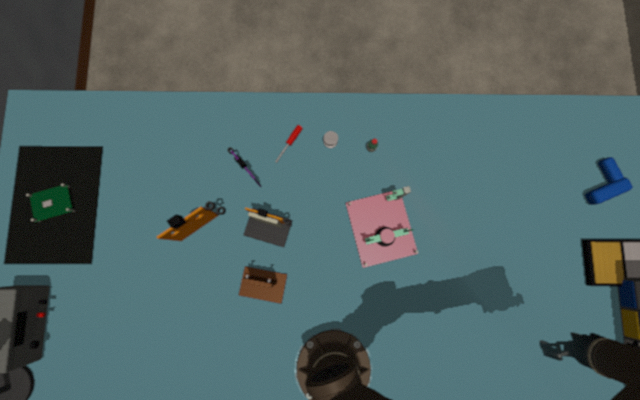

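The scene view shows the small amber guard on the dark-footed stand at about (375,220), the brown look-alike stand at (425,190), the purple guard at (363,310) and the big amber one at (485,270). The rig is at (262,180) with its post at (213,175). In the top view the guard is at (265,214) and the post at (400,190). I'll zoom in on both.

Run:
```python
import cv2,numpy as np
S=np.load("scene0.npz")["p"][:,:,::-1];T=np.load("top0.npz")["p"][:,:,::-1]
r=lambda im,x,y,w,h:cv2.resize(im[y:y+h,x:x+w],(400,300),interpolation=cv2.INTER_CUBIC)
a=np.hstack([r(S,335,175,100,75),r(S,200,125,120,90)])
b=np.hstack([r(T,235,190,80,60),r(T,345,170,80,60)])
cv2.imwrite("pics/crop.png",np.vstack([a,b]))
```

```text
(no output)
```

View pics/crop.png

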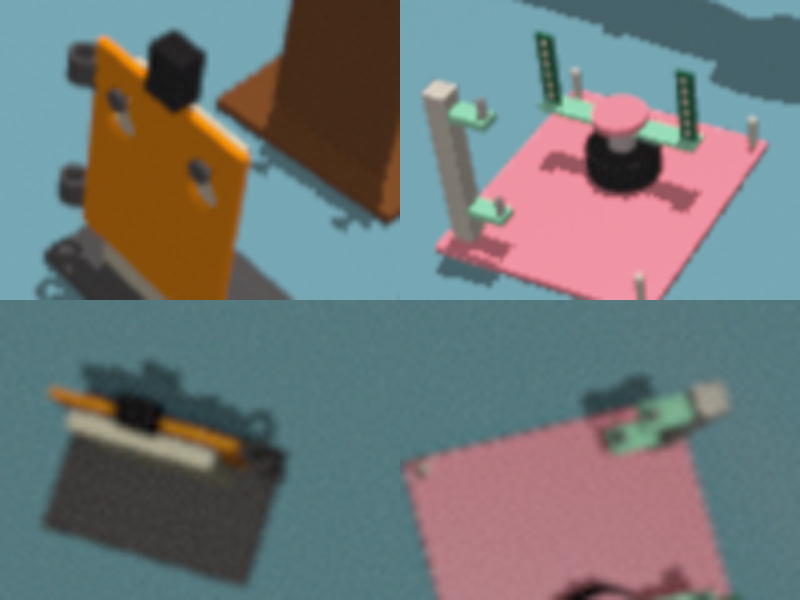

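The crops show the knuckles on the guard's left edge, toward world -y, and the pins on the brackets on the inner side of the post. I'll measure next, using masks and rays onto planes of known height.

```bash
cat > h.py <<'E'
import cv2,numpy as np
from cell import cams
def cal(n):
    c=cams.get_calibration(n);return np.array(c["K"]),np.array(c["T"])
def ray(n,uv,z):
    K,T=cal(n);uv=np.atleast_2d(uv).astype(float)
    d=np.c_[uv,np.ones(len(uv))]@np.linalg.inv(K).T@T[:3,:3].T
    return T[:3,3]+d*((z-T[2,3])/d[:,2])[:,None]
def cloud(n,d):
    K,T=cal(n);v,u=np.indices(d.shape);P=np.stack([u,v,np.ones_like(u)],-1)*d[...,None]
    return P@np.linalg.inv(K).T@T[:3,:3].T+T[:3,3]
def proj(n,P):
    K,T=cal(n);q=(np.atleast_2d(P)-T[:3,3])@T[:3,:3]@K.T;return q[:,:2]/q[:,2:]
def rect(P):
    (c,s,a)=cv2.minAreaRect(np.float32(P[:,:2]));return np.round(c,1),np.round(s,1),round(a,2)
E
python3 - <<'E'
from h import *
for n in("top","scene"):
    z=np.load(n+"0.npz");p=z["p"];d=z["d"];W=cloud(n,d);hsv=cv2.cvtColor(p,cv2.COLOR_RGB2HSV)
    H,Sa,V=[hsv[...,i].astype(int) for i in range(3)]
    valid=d>0
    m=((H>165)|(H<4))&(Sa>50)&(Sa<150)&(V>120)&(abs(W[...,2]-8)<15)&valid
    v,u=np.nonzero(m);print(n,"plate",rect(ray(n,np.c_[u,v],8)),cv2.boxPoints(cv2.minAreaRect(np.float32(ray(n,np.c_[u,v],8)[:,:2]))).round(0).tolist())
    box=lambda x0,x1,y0,y1:(W[...,0]>x0)&(W[...,0]<x1)&(W[...,1]>y0)&(W[...,1]<y1)&valid
    st=box(420,620,100,300)
    for nm,mm,zz in(("gripblk",st&(V<70)&(W[...,2]>(218 if n=="top" else 195)),227),("boardtop",st&(Sa<60)&(V>110)&(abs(W[...,2]-178)<8),178),
      ("amber",st&(H>10)&(H<25)&(Sa>150),191),("ambertop",st&(H>10)&(H<25)&(Sa>150)&(W[...,2]>186),191),
      ("post",box(450,650,-300,-100)&(Sa<60)&(V>90)&(abs(W[...,2]-160)<6),160),
      ("brackU",box(450,650,-300,-100)&(H>60)&(H<88)&(Sa>40)&(V>100)&(abs(W[...,2]-145)<10),145),
      ("brackL",box(450,650,-300,-100)&(H>60)&(H<88)&(Sa>40)&(V>100)&(abs(W[...,2]-45)<10),45)):
        v,u=np.nonzero(mm)
        if len(u)<4: print(nm,len(u));continue
        print(nm,len(u),"px",u.mean().round(1),v.mean().round(1),rect(ray(n,np.c_[u,v],zz)),"mean",ray(n,[u.mean(),v.mean()],zz)[0].round(1),"cloud",W[mm].mean(0).round(1))
E
```

```text
top plate (array([622.2, -94.6]), array([609.9, 283.7]), 31.44) [[288.0, -133.0], [436.0, -375.0], [956.0, -57.0], [808.0, 185.0]]
gripblk 57 px 261.8 211.8 (array([498.2, 221.1]), array([27.2, 18.5]), 71.81) mean [498.3 220.1 227. ] cloud [498.3 220.2 226.6]
boardtop 109 px 262.5 217.7 (array([486.6, 225.1]), array([92.4, 12. ]), 73.55) mean [486.  224.5 178. ] cloud [486.  224.5 178. ]
amber 92 px 266.9 214.7 (array([496.3, 215.8]), array([120.5,  14.1]), 69.71) mean [493.8 209.6 191. ] cloud [495.7 211.6 171.6]
ambertop 63 px 264.0 213.7 (array([497.5, 220.1]), array([111.7,   6.8]), 73.72) mean [496.8 218.4 191. ] cloud [496.4 218.  194.6]
post 50 px 404.8 189.9 (array([ 575.3, -209.4]), array([20.1, 51. ]), 14.38) mean [ 577.7 -219.7  160. ] cloud [ 577.7 -219.6  160.1]
brackU 57 px 398.4 192.7 (array([ 517.4, -211.4]), array([134. ,  35.2]), 11.42) mean [ 571.1 -202.5  145. ] cloud [ 571.1 -202.5  145.1]
brackL 26 px 391.8 197.0 (array([ 572.7, -200.9]), array([14. , 31.5]), 0.28) mean [ 572.7 -202.    45. ] cloud [ 572.6 -201.8   46. ]
scene plate (array([ 619.7, -105.9]), arr
[... 326 characters left out ...]
. ] cloud [486.7 234.5 177.9]
amber 1696 px 375.3 222.5 (array([551.3, 249.9]), array([204.4,  82.3]), 30.77) mean [560.5 253.8 191. ] cloud [500.4 222.9 119.3]
ambertop 113 px 378.6 200.7 (array([500.3, 221.1]), array([117.2,  10.1]), 73.48) mean [501.3 225.1 191. ] cloud [500.6 224.  190.5]
post 68 px 213.7 152.7 (array([ 577.3, -209.9]), array([25.1, 54.5]), 10.98) mean [ 578.6 -219.   160. ] cloud [ 578.2 -219.5  159.5]
brackU 83 px 221.3 158.4 (array([ 524.2, -212.5]), array([127.5,  37.6]), 13.36) mean [ 571.2 -201.8  145. ] cloud [ 570.5 -202.3  144.6]
brackL 58 px 225.4 188.0 (array([ 576. , -201.2]), array([20.4, 34.2]), 9.57) mean [ 576.1 -202.4   45. ] cloud [ 576.3 -202.2   45.2]
```

Run:
```python
from h import *
for n in("top","scene"):
    z=np.load(n+"0.npz");p=z["p"];d=z["d"];W=cloud(n,d);hsv=cv2.cvtColor(p,cv2.COLOR_RGB2HSV)
    H,Sa,V=[hsv[...,i].astype(int) for i in range(3)]
    m=((H>165)|(H<4))&(Sa>50)&(Sa<150)&(V>90)&(abs(W[...,2]-8)<6)&(d>0)&(W[...,0]>300)&(W[...,0]<620)&(W[...,1]>-320)&(W[...,1]<50)
    v,u=np.nonzero(m);P=ray(n,np.c_[u,v],8)
    print(n,"plate",rect(P),cv2.boxPoints(cv2.minAreaRect(np.float32(P[:,:2]))).round(0).tolist())
    b=(W[...,0]>540)&(W[...,0]<620)&(W[...,1]>-250)&(W[...,1]<-150)&(d>0)
    for nm,mm,zz in(("post",b&(Sa<60)&(abs(W[...,2]-160)<4)&(W[...,1]<-205),160),("pinU",b&(Sa<70)&(W[...,2]>148)&(W[...,1]>-205),158),
       ("green",b&(H>60)&(H<88)&(Sa>40)&(abs(W[...,2]-145)<6),145),("pinL",b&(Sa<70)&(W[...,2]>47)&(W[...,2]<80)&(W[...,1]>-202),58)):
        v,u=np.nonzero(mm)
        if len(u)<3: print(nm,len(u));continue
        print(nm,len(u),"px",u.mean().round(1),v.mean().round(1),rect(ray(n,np.c_[u,v],zz)),"cloud",W[mm].mean(0).round(1),W[mm].min(0).round(),W[mm].max(0).round())
```

```text
top plate (array([ 470.5, -168.7]), array([233.8, 198.1]), 14.38) [[333.0, -102.0], [382.0, -294.0], [608.0, -236.0], [559.0, -44.0]]
post 39 px 406.2 189.5 (array([ 579.1, -224.3]), array([20. , 20.3]), 14.38) cloud [ 578.9 -224.1  160.3] [ 568. -237.  156.] [ 590. -215.  164.]
pinU 7 px 395.0 192.3 (array([ 571. , -188.8]), array([6.3, 6.5]), 88.36) cloud [ 569.7 -188.3  160.1] [ 567. -192.  157.] [ 574. -185.  162.]
green 54 px 398.0 192.0 (array([ 572.9, -199.8]), array([18.7, 35.2]), 14.37) cloud [ 573.3 -201.3  145.2] [ 561. -217.  139.] [ 586. -184.  150.]
pinL 6 px 389.0 197.5 (array([ 567.1, -190.1]), array([12.3,  6.8]), 32.45) cloud [ 569.1 -189.8   56.8] [ 565. -198.   48.] [ 575. -186.   62.]
scene plate (array([ 471. , -169.3]), array([240.5, 202. ]), 14.13) [[330.0, -101.0], [379.0, -297.0], [612.0, -238.0], [563.0, -42.0]]
post 49 px 211.7 151.8 (array([ 579.3, -225.9]), array([23.3, 21.4]), 13.68) cloud [ 579.  -225.8  160.2] [ 565. -238.  156.] [ 588. -214.  164.]
pinU 17 px 224.2 156.5 (array([ 570.7, -187.7]), array([21.6,  7.5]), 46.64) cloud [ 570.  -190.   156.2] [ 562. -194.  148.] [ 573. -186.  164.]
green 79 px 220.6 159.3 (array([ 573.8, -200.8]), array([23.9, 37.9]), 11.6) cloud [ 574.8 -200.8  145. ] [ 561. -221.  140.] [ 584. -183.  149.]
pinL 16 px 229.9 186.3 (array([ 572.9, -186.7]), array([17.4, 10.4]), 77.29) cloud [ 569.3 -190.4   52.8] [ 561. -201.   47.] [ 574. -186.   61.]
```

>>> {"name": "move_arm", "arguments": {
  "increments": [
    [[30,35,8,0,0,0.11],[30,35,8,0,0,0.11],[30,35,8,0,0,0.11],[30,35,8,0,0,0.11],[30,35,8,0,0,0.11],[30,35,8,0,0,0.11],[30,35,8,0,0,0.11],[30,35,8,0,0,0.11],[30,35,8,0,0,0.11],[30,35,8,0,0,0.11],[30,35,8,0,0,0.11],[30,35,8,0,0,0.11]]
  ],
  "grip": 70
}}

```text
t: 1.3
ee_pos: [502.4, -187.2, 327.5]
orientation: [-0.0, 0.713, 0.701, -0.0]
wrist_force: [0.5, 0.2, -0.0]
grip_width: 0.82
finger_force: 0.0
```

>>> {"name": "move_arm", "arguments": {
  "increments": [
    [[0,40,-5,0,0,0.11],[0,40,-5,0,0,0.11],[0,40,-5,0,0,0.11],[0,40,-5,0,0,0.11],[0,40,-5,0,0,0.11],[0,40,-5,0,0,0.11],[0,40,-5,0,0,0.11],[0,40,-5,0,0,0.11],[0,40,-5,0,0,0.11],[0,40,-5,0,0,0.11],[0,8,0,0,0,0.11],[0,0,0,0,0,0.096]]
  ]
}}

```text
t: 2.5
ee_pos: [500.7, 221.7, 276.8]
orientation: [-0.001, 0.139, 0.99, 0.0]
wrist_force: [-0.2, -1.5, -0.6]
grip_width: 0.819
finger_force: 0.0
```

```bash
cat >> h.py <<'E'
def st():
    from cell import monitor
    from scipy.spatial.transform import Rotation as R
    s=monitor.read_state();w,x,y,z=s["orientation"];M=R.from_quat([x,y,z,w]).as_matrix()
    print(round(s["t"],2),s["ee_pos"].round(1),"yaw of tool y",round(np.arctan2(M[1,1],M[0,1]),3),"z",M[:,2].round(3),"F",s["wrist_force"].round(1),s["torque"].round(2),"g",round(s["grip_width"]*85.4,1),s["finger_force"],"q",s["q"].round(2))
E
python3 -c "from h import *;st()"
```

```text
2.5 [500.7 221.7 276.8] yaw of tool y 1.292 z [-0.001  0.001 -1.   ] F [-0.2 -1.5 -0.6] [-0.02 -0.03 -0.04] g 69.9 0.0 q [ 0.12  0.41 -0.87  1.64  0.32  1.25  0.47]
```

>>> {"name": "move_arm", "arguments": {
  "increments": [
    [[-1,0,-12,0,0,-0.005],[-1,0,-12,0,0,0],[-0.5,0,-12,0,0,0],[0,0,-12,0,0,0],[0,0,-12,0,0,0],[0,0,-10,0,0,0],[0,0,-10,0,0,0],[0,0,0,0,0,0],[0,0,0,0,0,0]]
  ]
}}

```text
t: 3.4
ee_pos: [499.2, 219.4, 197.3]
orientation: [-0.0, 0.145, 0.989, 0.0]
wrist_force: [-0.0, -0.8, 0.7]
grip_width: 0.82
finger_force: 0.0
```

Run:
```python
from h import *
st()
p,d=cams.get_image("scene");cv2.imwrite("pics/s1.png",cv2.resize(p[150:270,310:470,::-1],(800,600),interpolation=cv2.INTER_CUBIC))
```

```text
3.4 [499.2 219.4 197.3] yaw of tool y 1.279 z [-0.  0. -1.] F [-0.  -0.8  0.7] [ 0.05 -0.02  0.03] g 70.0 0.0 q [ 0.09  0.47 -0.84  1.76  0.39  1.08  0.4 ]
```

View pics/s1.png

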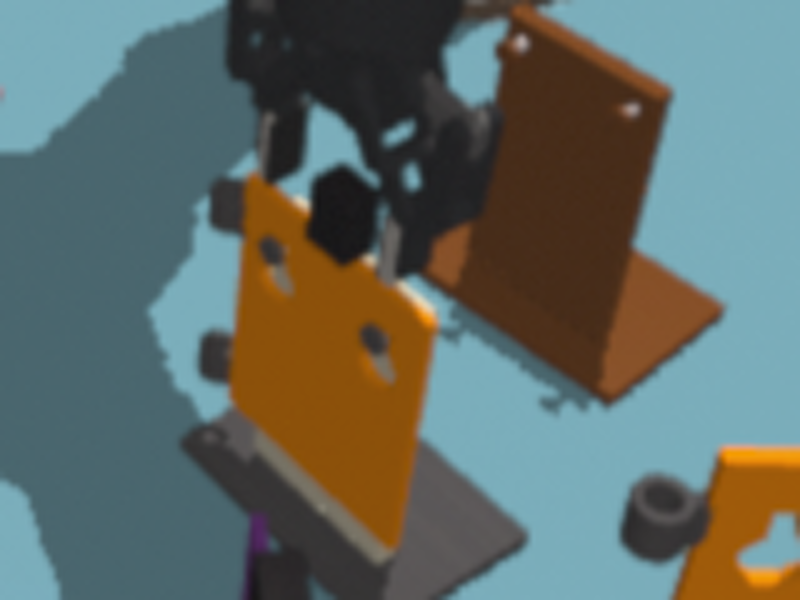

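The fingers straddle the black block at (343,213) in the crop, above the plate's top edge. I'll nudge and close.

>>> {"name": "move_arm", "arguments": {
  "increments": [
    [[-0.7,1.8,0,0,0,0],[0,0,0,0,0,0],[0,0,0,0,0,0]]
  ]
}}

```text
t: 3.75
ee_pos: [498.6, 221.3, 197.6]
orientation: [0.0, 0.145, 0.989, 0.0]
wrist_force: [0.5, -0.9, -1.0]
grip_width: 0.82
finger_force: 0.0
```

>>> {"name": "move_arm", "arguments": {
  "increments": [
    [[0,0,0,0,0,0],[0,0,0,0,0,0],[0,0,0,0,0,0],[0,0,0,0,0,0],[0,0,0,0,0,0],[0,0,0,0,0,0],[0,0,0,0,0,0],[0,0,0,0,0,0]]
  ],
  "grip": 15,
  "grip_force": 80
}}

```text
t: 4.55
ee_pos: [498.7, 221.1, 197.5]
orientation: [0.0, 0.145, 0.989, 0.0]
wrist_force: [1.0, -0.7, 4.5]
grip_width: 0.29
finger_force: 78.5
```

```bash
python3 -c "from h import *;st()"
```

```text
4.55 [498.7 221.1 197.5] yaw of tool y 1.279 z [ 0.  0. -1.] F [ 1.  -0.7  4.5] [-0.14 -0.11 -0.02] g 24.8 78.52274179458618 q [ 0.09  0.47 -0.84  1.76  0.39  1.08  0.4 ]
```

>>> {"name": "move_arm", "arguments": {
  "increments": [
    [[0,0,2,0,0,0],[0,0,3,0,0,0],[0,0,3,0,0,0],[0,0,3,0,0,0],[0,0,3,0,0,0],[0,0,3,0,0,0],[0,0,3,0,0,0],[0,0,0,0,0,0],[0,0,0,0,0,0],[0,0,0,0,0,0]]
  ]
}}

```text
t: 5.55
ee_pos: [498.5, 221.0, 217.2]
orientation: [-0.0, 0.145, 0.989, -0.0]
wrist_force: [-0.4, -0.2, -3.1]
grip_width: 0.289
finger_force: 78.6
```

Run:
```python
from h import *
st()
p,d=cams.get_image("scene");cv2.imwrite("pics/s2.png",cv2.resize(p[150:270,310:470,::-1],(800,600),interpolation=cv2.INTER_CUBIC))
```

```text
5.55 [498.5 221.  217.2] yaw of tool y 1.279 z [-0. -0. -1.] F [-0.4 -0.2 -3.1] [-0.02 -0.    0.02] g 24.7 78.60187768936157 q [ 0.1   0.45 -0.85  1.74  0.37  1.12  0.41]
```

View pics/s2.png

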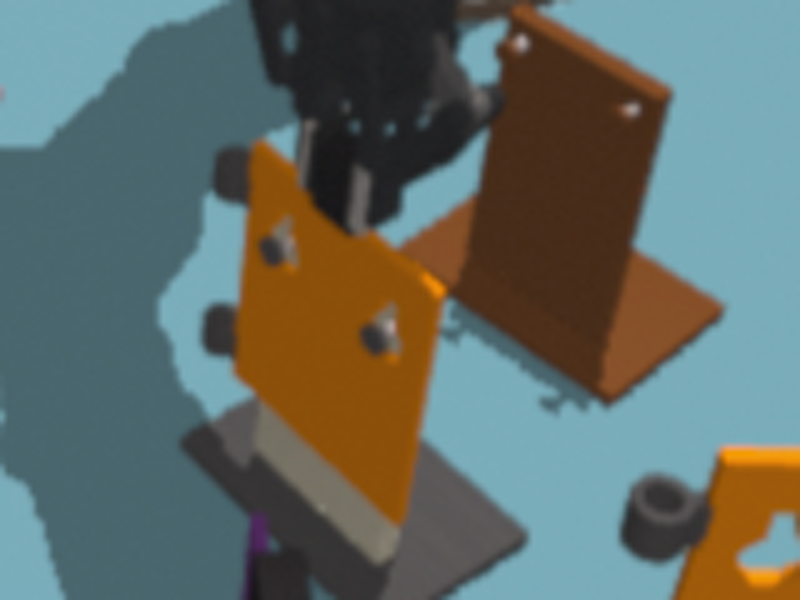

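The guard has been slid up, and the heads at (275,247) and (378,335) sit in the wide ends. I'll draw it out slowly.

>>> {"name": "move_arm", "arguments": {
  "increments": [
    [[1.92,-0.57,0,0,0,0],[1.92,-0.57,0,0,0,0],[1.92,-0.57,0,0,0,0],[1.92,-0.57,0,0,0,0],[0,0,0,0,0,0]]
  ]
}}

```text
t: 6.1
ee_pos: [506.6, 218.6, 217.2]
orientation: [0.0, 0.146, 0.989, 0.0]
wrist_force: [-0.2, -0.2, -2.8]
grip_width: 0.292
finger_force: 78.6
```

>>> {"name": "move_arm", "arguments": {
  "increments": [
    [[2.9,-0.85,0,0,0,0],[2.9,-0.85,0,0,0,0],[2.9,-0.85,0,0,0,0],[2.9,-0.85,0,0,0,0],[2.9,-0.85,0,0,0,0],[3.8,-1.1,0,0,0,0],[3.8,-1.1,0,0,0,0],[3.8,-1.1,0,0,0,0],[3.8,-1.1,0,0,0,0],[5.7,-1.7,0,0,0,0],[5.7,-1.7,0,0,0,0],[5.7,-1.7,0,0,0,0]]
  ]
}}

```text
t: 7.3
ee_pos: [553.6, 204.8, 217.3]
orientation: [0.0, 0.145, 0.989, 0.0]
wrist_force: [-0.3, -0.6, -2.7]
grip_width: 0.289
finger_force: 78.6
```

>>> {"name": "move_arm", "arguments": {
  "increments": [
    [[-1,-12,2,0,0,0.045],[-1.5,-24,2,0,0,0.045],[-1.5,-24,2,0,0,0.045],[-1.5,-24,2,0,0,0.045],[-1.5,-24,2,0,0,0.045],[-1.5,-24,2,0,0,0.045],[-1.5,-24,2,0,0,0.045],[-1.5,-24,2,0,0,0.045],[-1.5,-24,2,0,0,0.045],[-1.5,-24,0,0,0,0.045],[-1.5,-24,0,0,0,0.045],[0,-14,0,0,0,0.047]]
  ]
}}

```text
t: 8.5
ee_pos: [537.0, -63.7, 235.2]
orientation: [-0.0, -0.124, 0.992, -0.0]
wrist_force: [0.3, -0.2, -3.4]
grip_width: 0.289
finger_force: 79.1
```

>>> {"name": "move_arm", "arguments": {
  "increments": [
    [[0,0,0,0,0,0],[0,0,0,0,0,0],[0,0,0,0,0,0]]
  ]
}}

```text
t: 8.8
ee_pos: [537.1, -59.7, 235.5]
orientation: [0.0, -0.125, 0.992, 0.0]
wrist_force: [-0.8, 0.2, -3.4]
grip_width: 0.294
finger_force: 79.1
```

Run:
```python
from h import *
st()
for n in("scene","top"):
    p,d=cams.get_image(n);np.savez(n+"3.npz",p=p,d=d)
S=np.load("scene3.npz")["p"];T=np.load("top3.npz")["p"]
r=lambda im,x,y,w,h:cv2.resize(im[y:y+h,x:x+w,::-1],(400,500),interpolation=cv2.INTER_CUBIC)
cv2.imwrite("pics/s3.png",np.hstack([r(S,200,110,120,150),r(T,340,160,72,90)]))
```

```text
8.8 [537.1 -59.7 235.5] yaw of tool y 1.822 z [ 0.     0.001 -1.   ] F [-0.8  0.2 -3.4] [0.03 0.03 0.01] g 25.1 79.13108110427856 q [ 0.71  0.47 -0.98  1.72  0.41  1.18  1.44]
```

View pics/s3.png

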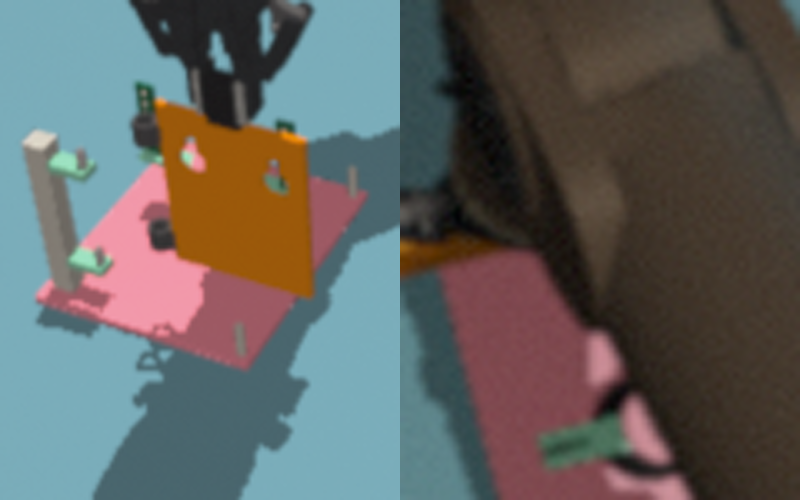

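The guard hangs upright in the grip. Its knuckles are at crop (147,132) and (162,235), and the pins are at (82,157) and (98,257). I'll compute the guard pose from the scene depth.

```bash
cat >> h.py <<'E'
def guard(f,tcp,yaw):
    z=np.load(f);p=z["p"];d=z["d"];W=cloud("scene",d);hsv=cv2.cvtColor(p,cv2.COLOR_RGB2HSV)
    m=(hsv[...,0]>10)&(hsv[...,0]<25)&(hsv[...,1]>150)&(d>0)&(np.linalg.norm(W[...,:2]-tcp[:2],axis=-1)<110)
    m&=W[...,2]>20
    P=cv2.erode(m.astype(np.uint8),np.ones((3,3)))>0
    Q=W[P];c=Q.mean(0);n=np.linalg.svd(Q-c,full_matrices=False)[2][2];n*=np.sign(n[0])
    yd=np.array([-n[1],n[0],0]);yd/=np.linalg.norm(yd)
    print("normal",n.round(4),"yaw y",np.arctan2(yd[1],yd[0]).round(4))
    s=(W[m]-tcp)@yd;Z=W[m][:,2];print("y range rel tcp",np.percentile(s,[0.5,99.5]).round(1),"z range",np.percentile(Z,[.3,99.7]).round(1))
    f0=((tcp-c)@n)/n[0:2].dot(n[0:2])**.5
    print("tcp ahead of front face by",f0.round(1),"(want -3) at z",c[2].round(0))
    T=np.array([tcp[0],tcp[1]])
    k=(W[...,2]>60)&(d>0)&(hsv[...,2]<95)
    rel=W-tcp;a=rel@yd;b=rel@np.array([n[0],n[1],0]);k&=(a<-60)&(a>-90)&(abs(b)<25)
    for lo,hi in((60,120),(150,240)):
        kk=k&(W[...,2]>lo)&(W[...,2]<hi);print("knuckle",kk.sum(),W[kk].mean(0).round(1),"a",np.percentile(a[kk],[2,50,98]).round(1),"b",np.percentile(b[kk],[2,50,98]).round(1),"z",np.percentile(W[kk][:,2],[2,98]).round(1))
E
python3 -c "
from h import *
guard('scene3.npz',np.array([537.1,-59.7,235.5]),1.822)"
```

```text
normal [ 0.9692  0.2462 -0.0012] yaw y 1.8196
y range rel tcp [-59.1  58.7] z range [ 80.9 230.9]
tcp ahead of front face by -1.1 (want -3) at z 155.0
knuckle 51 [ 557.2 -126.8  101.5] a [-78.7 -69.7 -61.5] b [-7.2  3.7  9.3] z [ 90.7 108.6]
knuckle 69 [ 556.7 -127.2  202.4] a [-79.3 -69.9 -62.1] b [-9.6  4.   9.2] z [190.2 211. ]
```

>>> {"name": "move_arm", "arguments": {
  "increments": [
    [[1.4,-5,0,0,0,0],[1.4,-5,0,0,0,0],[1.4,-5,0,0,0,0],[1.4,-5,0,0,0,0],[1.4,-5,0,0,0,0],[1.4,-5,0,0,0,0],[1.4,-5,0,0,0,0],[1.4,-5,0,0,0,0],[1.4,-5,0,0,0,0],[1.4,-5,0,0,0,0],[1.4,-5,0,0,0,0],[1.4,-4.7,0,0,0,0]]
  ]
}}

```text
t: 10.1
ee_pos: [553.9, -121.1, 235.3]
orientation: [-0.0, -0.125, 0.992, 0.0]
wrist_force: [0.6, 0.1, -3.4]
grip_width: 0.29
finger_force: 79.1
```

>>> {"name": "move_arm", "arguments": {
  "increments": [
    [[0,0,-4,0,0,0],[0,0,-4,0,0,0],[0,0,-4,0,0,0],[0,0,0,0,0,0],[0,0,0,0,0,0],[0,0,0,0,0,0]]
  ]
}}

```text
t: 10.7
ee_pos: [553.9, -120.5, 223.5]
orientation: [0.0, -0.125, 0.992, 0.0]
wrist_force: [0.3, -0.2, -2.2]
grip_width: 0.29
finger_force: 79.1
```

Run:
```python
from h import *
from cell import monitor
st()
p,d=cams.get_image("scene");np.savez("scene4.npz",p=p,d=d)
guard("scene4.npz",monitor.read_state()["ee_pos"],0)
cv2.imwrite("pics/s4.png",cv2.resize(p[130:205,200:260,::-1],(480,600),interpolation=cv2.INTER_CUBIC))
```

```text
10.7 [ 553.9 -120.5  223.5] yaw of tool y 1.821 z [ 0.  0. -1.] F [ 0.3 -0.2 -2.2] [-0.02 -0.    0.01] g 24.7 79.06730532646179 q [ 0.77  0.52 -0.95  1.67  0.45  1.18  1.53]
normal [ 0.9694  0.2455 -0.0018] yaw y 1.8188
y range rel tcp [-58.6  59.1] z range [ 68.4 219.4]
tcp ahead of front face by -1.1 (want -3) at z 143.0
knuckle 47 [ 574.4 -187.3   89.1] a [-78.  -69.5 -61.4] b [-8.   4.9 10. ] z [79.  97.7]
knuckle 58 [ 574.6 -186.5  190.3] a [-77.9 -68.3 -61.3] b [-7.   5.5  9.7] z [178.6 200. ]
```

View pics/s4.png

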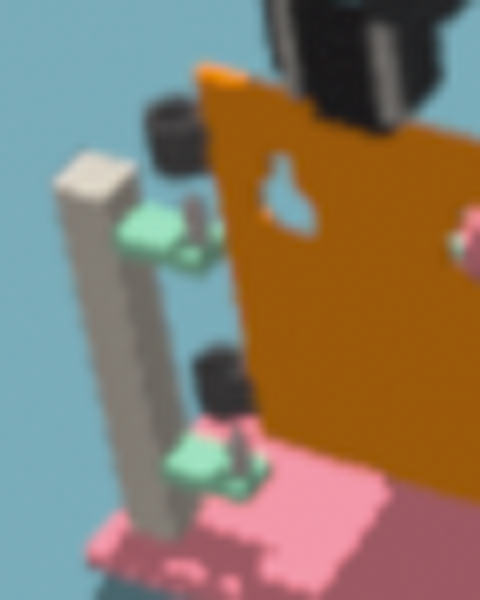

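The upper pin at crop (194,200) and the lower pin at (238,430) lie on the downward extension of the knuckle axes, about (193,200) and (240,430). I'll adjust slightly and lower gently.

>>> {"name": "move_arm", "arguments": {
  "increments": [
    [[0,0.8,-2,0,0,0],[0,0,-2,0,0,0],[0,0,-2,0,0,0],[0,0,-2,0,0,0],[0,0,-1.5,0,0,0],[0,0,-1.5,0,0,0],[0,0,-1,0,0,0],[0,0,-1,0,0,0],[0,0,-1,0,0,0],[0,0,-1,0,0,0],[0,0,0,0,0,0]]
  ]
}}

```text
t: 11.85
ee_pos: [553.8, -119.9, 208.2]
orientation: [-0.0, -0.125, 0.992, 0.0]
wrist_force: [1.0, -0.3, -2.1]
grip_width: 0.291
finger_force: 79.1
```

Run:
```python
from h import *
from cell import monitor
st()
p,d=cams.get_image("scene");np.savez("scene5.npz",p=p,d=d)
cv2.imwrite("pics/s5.png",cv2.resize(p[130:205,200:260,::-1],(480,600),interpolation=cv2.INTER_CUBIC))
```

```text
11.85 [ 553.8 -119.9  208.2] yaw of tool y 1.821 z [-0.  0. -1.] F [ 1.  -0.3 -2.1] [ 0.    0.01 -0.  ] g 24.9 79.06865000724792 q [ 0.76  0.53 -0.94  1.7   0.46  1.16  1.52]
```

View pics/s5.png

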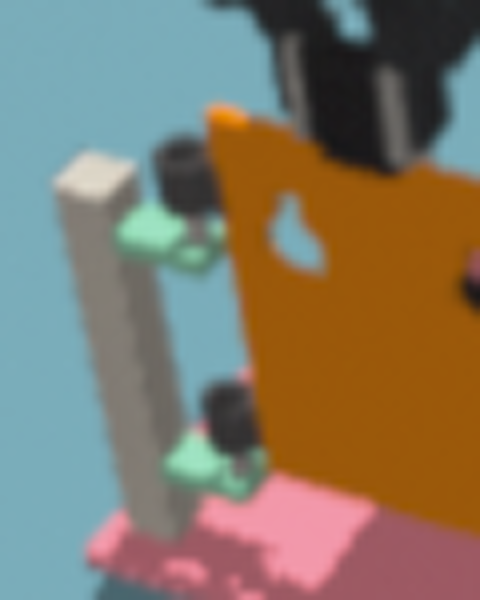

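Both knuckles now cover the pin tips at crop (195,215) and (240,445), with no contact force. I'll continue in steps.

>>> {"name": "move_arm", "arguments": {
  "increments": [
    [[0,0,-1,0,0,0],[0,0,-1,0,0,0],[0,0,-1,0,0,0],[0,0,-1,0,0,0],[0,0,-1,0,0,0],[0,0,0,0,0,0]]
  ]
}}

```text
t: 12.5
ee_pos: [553.7, -119.9, 203.2]
orientation: [-0.0, -0.125, 0.992, 0.0]
wrist_force: [-0.3, -1.0, -3.5]
grip_width: 0.289
finger_force: 79.1
```

>>> {"name": "move_arm", "arguments": {
  "increments": [
    [[0,0,-1,0,0,0],[0,0,-1,0,0,0],[0,0,-1,0,0,0],[0,0,-1,0,0,0],[0,0,-1,0,0,0],[0,0,-0.5,0,0,0],[0,0,0,0,0,0]]
  ]
}}

```text
t: 13.2
ee_pos: [553.8, -119.9, 197.7]
orientation: [-0.0, -0.125, 0.992, 0.0]
wrist_force: [0.5, -0.3, -3.0]
grip_width: 0.289
finger_force: 79.1
```

```bash
python3 -c "from h import *;st()"
```

```text
13.2 [ 553.8 -119.9  197.7] yaw of tool y 1.821 z [-0.  0. -1.] F [ 0.5 -0.3 -3. ] [ 0.04  0.07 -0.  ] g 24.7 79.06845688819885 q [ 0.76  0.54 -0.93  1.71  0.47  1.14  1.51]
```

>>> {"name": "move_arm", "arguments": {
  "increments": [
    [[0,0,-0.5,0,0,0],[0,0,-0.5,0,0,0],[0,0,-0.5,0,0,0],[0,0,-0.5,0,0,0],[0,0,-0.5,0,0,0],[0,0,-0.5,0,0,0],[0,0,0,0,0,0]]
  ]
}}

```text
t: 13.9
ee_pos: [553.8, -119.8, 194.7]
orientation: [-0.0, -0.125, 0.992, 0.0]
wrist_force: [0.1, 0.0, -3.0]
grip_width: 0.291
finger_force: 79.1
```

>>> {"name": "move_arm", "arguments": {
  "increments": [
    [[0,0,-0.4,0,0,0],[0,0,-0.4,0,0,0],[0,0,0,0,0,0]]
  ]
}}

```text
t: 14.2
ee_pos: [553.8, -119.9, 194.0]
orientation: [-0.0, -0.125, 0.992, 0.0]
wrist_force: [-0.0, -0.3, -3.1]
grip_width: 0.289
finger_force: 79.1
```

>>> {"name": "move_arm", "arguments": {
  "increments": [
    [[0,0,-0.4,0,0,0],[0,0,-0.3,0,0,0],[0,0,0,0,0,0]]
  ]
}}

```text
t: 14.5
ee_pos: [553.9, -119.7, 193.6]
orientation: [0.0, -0.125, 0.992, -0.0]
wrist_force: [-0.0, -0.2, 1.0]
grip_width: 0.284
finger_force: 79.6
```

Seated: the vertical load has been taken up. I'll release gently.

>>> {"name": "move_arm", "arguments": {
  "increments": [
    [[0,0,0,0,0,0],[0,0,0,0,0,0],[0,0,0,0,0,0]]
  ],
  "grip_force": 20
}}

```text
t: 14.8
ee_pos: [554.0, -119.7, 193.6]
orientation: [0.0, -0.125, 0.992, -0.0]
wrist_force: [-0.5, 0.4, 1.0]
grip_width: 0.289
finger_force: 79.8
```

>>> {"name": "move_arm", "arguments": {
  "increments": [
    [[0,0,0,0,0,0],[0,0,0,0,0,0],[0,0,0,0,0,0],[0,0,0,0,0,0],[0,0,0,0,0,0],[0,0,0,0,0,0]]
  ],
  "grip": 60
}}

```text
t: 15.4
ee_pos: [553.8, -119.9, 193.3]
orientation: [-0.0, -0.125, 0.992, 0.0]
wrist_force: [0.4, 0.5, 1.1]
grip_width: 0.703
finger_force: 0.0
```

>>> {"name": "move_arm", "arguments": {
  "increments": [
    [[0,0,4,0,0,0],[0,0,8,0,0,0],[0,0,12,0,0,0],[0,0,15,0,0,0],[0,0,15,0,0,0],[0,0,15,0,0,0],[0,0,15,0,0,0],[0,0,15,0,0,0],[0,0,10,0,0,0],[0,0,0,0,0,0],[0,0,0,0,0,0]]
  ]
}}

```text
t: 16.5
ee_pos: [553.7, -119.9, 302.1]
orientation: [-0.0, -0.125, 0.992, -0.0]
wrist_force: [0.3, 0.5, 0.2]
grip_width: 0.702
finger_force: 0.0
```

Run:
```python
from h import *
st()
p,d=cams.get_image("scene");np.savez("scene6.npz",p=p,d=d)
guard("scene6.npz",np.array([553.9,-119.7,193.6]),0)
cv2.imwrite("pics/s6.png",cv2.resize(p[110:230,190:310,::-1],(600,600),interpolation=cv2.INTER_CUBIC))
```

```text
16.5 [ 553.7 -119.9  302.1] yaw of tool y 1.821 z [-0. -0. -1.] F [0.3 0.5 0.2] [0.01 0.03 0.02] g 60.0 0.0 q [ 0.79  0.46 -0.98  1.56  0.39  1.34  1.59]
normal [ 0.9769  0.2137 -0.002 ] yaw y 1.7862
y range rel tcp [-60.1  59.8] z range [ 35.1 188.3]
tcp ahead of front face by -2.9 (want -3) at z 112.0
knuckle 15 [ 575.6 -187.6   63.7] a [-78.5 -71.6 -63.3] b [-1.9  8.3 10.6] z [60.3 67.6]
knuckle 48 [ 573.6 -185.7  161.1] a [-76.9 -68.2 -62. ] b [-6.3  6.3 11.4] z [151.8 168.2]
```

View pics/s6.png

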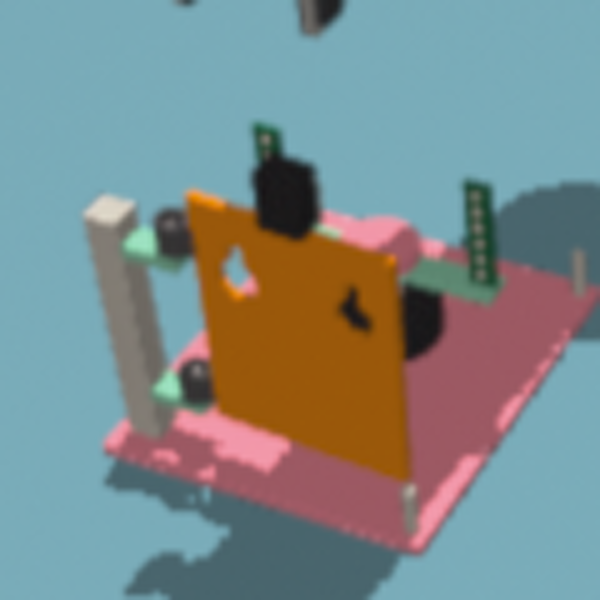

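The guard hangs on both pins, with its knuckles on the brackets at crop (172,230) and (197,380), and the gripper is clear. It turned slightly on release, so I'll let it settle before handing in.

>>> {"name": "move_arm", "arguments": {
  "increments": [
    [[0,0,0,0,0,0],[0,0,0,0,0,0],[0,0,0,0,0,0],[0,0,0,0,0,0],[0,0,0,0,0,0],[0,0,0,0,0,0],[0,0,0,0,0,0],[0,0,0,0,0,0],[0,0,0,0,0,0],[0,0,0,0,0,0],[0,0,0,0,0,0],[0,0,0,0,0,0]]
  ]
}}

```text
t: 17.75
ee_pos: [553.8, -119.9, 302.3]
orientation: [-0.0, -0.125, 0.992, 0.0]
wrist_force: [0.5, -0.3, 0.0]
grip_width: 0.702
finger_force: 0.0
```

Run:
```python
from h import *
p,d=cams.get_image("scene");np.savez("scene7.npz",p=p,d=d)
guard("scene7.npz",np.array([553.9,-119.7,193.6]),0)
```

```text
normal [ 9.772e-01  2.122e-01 -1.000e-04] yaw y 1.7847
y range rel tcp [-59.3  59.6] z range [ 36.7 189.3]
tcp ahead of front face by -2.7 (want -3) at z 112.0
knuckle 18 [ 575.2 -187.9   63.4] a [-79.2 -71.3 -63.3] b [-2.2  8.  10.8] z [60.2 67.5]
knuckle 49 [ 573.3 -185.2  161. ] a [-76.3 -67.5 -60.1] b [-6.5  7.1 10.7] z [150.2 169.7]
```

At rest.

```bash
python3 -c "
from cell import ticket
print(ticket.finish_job())"
```

```text
the job is handed in; nothing more can be done
None
```

The amber guard is off the stand and hanging on both rig pins, fully down, leaf away from the post, released and at rest; the job was handed in at about 18 s, and no verdict came back.

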